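# Clear the labelling spot and tip a carton into it

## Robot

A 6-joint arm with a two-finger parallel gripper is mounted at the origin on the work surface. World frame = base frame: x ahead of the robot, y to its left, z up, the work surface at z = 0. Lengths are in m, angles in rad, forces in N, time in s.
With the tool pointing down it reaches from about 0.35 to 0.775 m from the base axis. Payload 5.5 kg.
Tool frame: the origin (TCP) lies at the very end of the fingers, on their centre line; the grasp point (between the pads) lies 19 mm behind it; y points along the fingers, z is the direction in which the jaws open and shut, and the axes are right-handed (so a half turn about y gives the same grasp; the last joint's range is limited). The gripper opens to 85 mm and grips with 20 to 120 N. Pads are 22 mm wide; open, the fingers measure 114 mm over their backs; the gripper's body (76 mm by 85 mm) begins 54 mm behind the grasp point. The pads swing forward as they close: fully open they stand 13 mm farther back than shut.
Start: joints at [-1.436, 0.313, 0.046, 1.304, 0, 1.431], TCP at [0.156, -0.553, 0.231] pointing down, gripper open.
Joint ranges: [-2.76, 2.76], [-0.86, 1.69], [-1.03, 1.26], [-2.2, 2.34], [-1.47, 1.5], [-3.14, 3.14]. Speed limits (rad/s): [2.57, 2.57, 3.14, 3.14, 3.14, 3.14].

## Interface

Orientations are given as a unit quaternion [w, x, y, z].
In Python, from workcell import env gives the robot as it stands.
- The arm moves only by the shell command python3 -m inch 'ROWS' [OPENING] [FORCE]. ROWS is JSON, a list that holds one entry, the list of rows, each a list of 4 numbers: the shift along the tool's x, y, z in mm, then the turn about the tool's y in degrees. In form: [[[tx, ty, tz, spin], ...]]. A call has 1 to 10 rows; each row is the pose to reach, as a shift and turn from the pose commanded when the call began, along the tool's axes at that moment; what a row does not reach only later rows make up. A row lasts 1/10 s, in which the tool goes at most 50 mm and 8.59 degrees, less where a joint would pass 70% of its speed; a pose out of reach is approached as far as the arm can. A call with a gripper value outside its range is refused whole. OPENING is the finger opening in mm, from 0 to 85.4, set as the call begins (- or left out, the last holds). The fingers move at their own pace and stop on an object; FORCE is the grip in N (left out, the last holds). Time passes only in rows, so rows that repeat a pose let the fingers close. It gives the time, the measured TCP pose, the force and the opening at its end, in the units of the state.
- env.get_state(): the state, without advancing time (a new reading comes with each control period).
- env.read_camera(name): name is "scene" or "top" or "wrist"; returns the picture (480x640x3 uint8, blue, green, red); there is no depth.
- env.camera_model(name): a dict with "fx", "fy", "cx", "cy" (pixels), "R" (3x3) and "t" (3): a world point X has camera coordinates R X + t; the wrist camera has in their place "mount" (4x4, takes a point from camera to tool coordinates, whose origin is the TCP and whose axes are the tool frame's). Camera axes: x right, y down, z forward; pixel columns grow to the right and rows downward; lengths in m; the calibration is good to about 2 mm. The wrist camera is an equidistant fisheye: a pixel r from the principal point sees the ray r / f radians off the axis. A picture is of the moment at which its call begins: read the wrist's pose just before it. camera_model takes no time and is no camera call.
- env.hand_in(): hands the job in, once; it reports no verdict.
The state is a dict: "clock": time; "joint_pos": joint angles; "qvel": joint speeds; "tau": joint torques, N m; "tcp_pos": TCP position; "orientation": TCP orientation; "wrist_force": force on the tool from outside, world axes, zero at the start; "ft_torque": the same for the moment, N m; "finger_gap": finger opening in m.
Only numpy, scipy, OpenCV 4.12 (cv2) and the standard library are available. Lean on these libraries where they do the work, as an engineer would, in place of code of your own. Each camera call takes 0.05 s, during which the arm holds its last target.

## Task

Get the tall carton ready for labelling: first, while it still stands, push the roll of brown packing tape completely out of the white taped rectangle on the bench; then push the carton high on its label side so that it topples over into the rectangle and comes to lie flat there, label up, wholly within the tape outline. Only push with the fingers: do not pick up or carry the roll or the carton, leave the roll lying flat on the bench, and leave the other things on the bench alone.

Things in the scene. Friction and masses are not known exactly. Their poses are not given: they have to be found in the camera images.
- zone: Rectangle of flat white tape on the bench (no height, cannot be moved). Inside the tape 150 mm along its x and 320 mm along its y; the tape is 12 mm wide, so its outer edges lie at x = +-87 mm and y = +-172 mm. Origin at its centre on the bench; z up. The tall carton stands inside it near its +y end.
- carton: Tall brown rigid carton, 0.2 to 0.4 kg, standing on end: 100 mm along its x, 40 along its y, 160 tall (z). Origin at the centre of its foot. The white label is on its +y broad face, away from the rectangle's middle. Pushed high towards its -y it pivots on its lower -y edge and falls over by itself past about 14 degrees of lean, then covers 160 mm from that edge on; label up: its y axis points up.
- carton_foot_a (a point): Point of the carton at its foot, at the carton's x = +50 mm, y = 0 (half-way through the thickness).
- carton_foot_b (a point): Point of the carton at its foot, at the carton's x = -50 mm, y = 0.
- carton_top_a (a point): Point of the carton at its top, at the carton's x = +50 mm, y = 0, z = 160 mm.
- carton_top_b (a point): Point of the carton at its top, at the carton's x = -50 mm, y = 0, z = 160 mm.
- roll: Roll of brown packing tape lying flat inside the rectangle near its middle, where the carton would fall on it: outer diameter 90 mm, open core 68 mm wide right through, 40 mm high, about 0.15 kg, slides on the bench. Origin at the centre of its underside; z is its axis, up.
- whitebox: Bystander: small white box standing on end beyond the rectangle's -y end, 70 x 30 mm, 100 mm tall. Origin at the centre of its underside.
- pencup: Bystander: empty dark steel cup beyond the rectangle's -y end, 72 mm across, 90 mm tall. Origin at the centre of its underside.
- smallcarton: Bystander: low brown carton behind the tall carton (further to +y), 80 x 70 mm, 60 mm tall. Origin at the centre of its underside.
Mind the look-alikes: they are no part of the job. What is shaped like the roll but orange is not meant.

How it is judged:
By the outcome, as a careful person would: the job done as asked, in the order asked, and still so for the second after the job is handed in, with the robot touching nothing.
It also fails if it takes over 42 s, if anything falls off the work surface, if the arm or the gripper's body presses on something with over 40 N, if the wrist force passes 120 N, or if a joint passes its speed limit or range.

## Working session

There is one attempt and no reset: what is moved stays moved. The work goes in short steps, Python scripts to look and compute and a shell command to move; the robot and the scene stay as the last step left them, time stands still between calls to the robot, and variables do not carry over. Pictures are saved under pics/ and viewed, and the job is handed in when it is done.

```bash
mkdir -p pics; ls; python3 - <<'E'
from workcell import env
import cv2
s=env.get_state(); print(s['clock'],s['tcp_pos'],s['orientation'],s['finger_gap'])
for n in ("scene","top"):
    cv2.imwrite(f"pics/{n}0.png",env.read_camera(n)); m=env.camera_model(n); print(n,m)
print(env.camera_model("wrist"))
E
```

```text
pics
0.0 [ 0.15594391 -0.55291483  0.23039165] [ 0.0968467  -0.09684205  0.70109724 -0.69978925] 0.08516371406779548
scene {'fx': 619.9321774861677, 'fy': 619.9321774861677, 'cx': 312.28303206844515, 'cy': 241.38859387564898, 'R': array([[ 0.18190755,  0.98331144,  0.00287445],
       [ 0.67592578, -0.12291862, -0.72664665],
       [-0.71416663,  0.13412543, -0.68700538]]), 't': array([-0.14796777, -0.33070089,  2.28790154])}
top {'fx': 512.8890051699827, 'fy': 512.8890051699827, 'cx': 322.38237954445907, 'cy': 242.1071137408011, 'R': array([[ 0.02608016, -0.99937358,  0.02392239],
       [-0.98636908, -0.02961531, -0.16186094],
       [ 0.16246802, -0.01937495, -0.98652357]]), 't': array([-1.11619485e-03,  6.35882772e-01,  1.18653423e+00])}
{'fx': 371.64829954431775, 'fy': 371.64829954431775, 'cx': 319.5710352790794, 'cy': 240.68423939199528, 'mount': array([[-3.55919829e-04,  9.60984704e-01,  2.76601286e-01,
        -7.16165002e-02],
       [ 4.47369310e-04, -2.76601123e-01,  9.60984713e-01,
        -1.41580517e-01],
       [ 9.99999837e-01,  4.65776441e-04, -3.31467240e-04,
        -5.38477591e-04],
       [ 0.00000000e+00,  0.00000000e+00,  0.00000000e+00,
         1.00000000e+00]])}
```

View pics/top0.png

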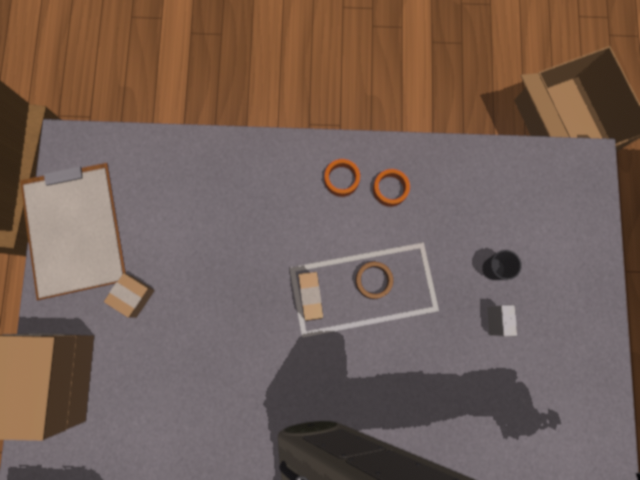

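View pics/scene0.png

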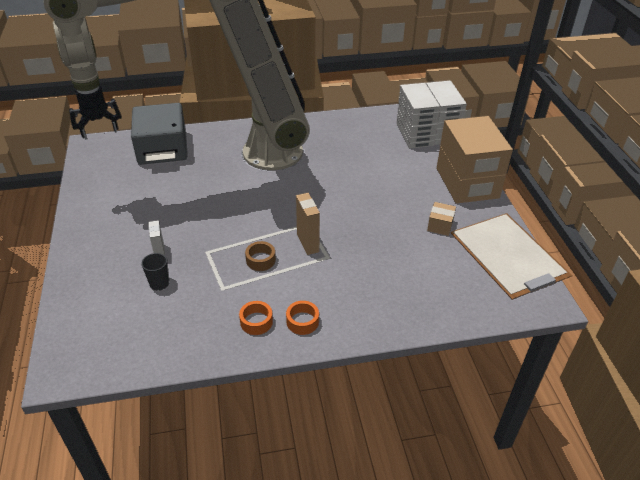

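The top view shows the tape rectangle at px (292..438, 243..333), the roll at (375,280), the carton's top at (311,296), and the orange rings at (342,177) and (392,187). The pen cup and white box are on the right. I'll zoom in on the rectangle to measure it.

```bash
cat > h.py <<'E'
import numpy as np, cv2
from workcell import env
def ground(cam,u,v,z=0.):
    m=env.camera_model(cam); R=np.array(m['R']);t=np.array(m['t'])
    d=R.T@np.array([(u-m['cx'])/m['fx'],(v-m['cy'])/m['fy'],1]); c=-R.T@t
    return c+d*(z-c[2])/d[2]
def proj(cam,X):
    m=env.camera_model(cam); p=np.array(m['R'])@np.array(X)+np.array(m['t'])
    return np.array([m['fx']*p[0]/p[2]+m['cx'],m['fy']*p[1]/p[2]+m['cy']])
E
python3 - <<'E'
import cv2
a=cv2.imread('pics/top0.png')[230:345,280:450]
cv2.imwrite('pics/topz.png',cv2.resize(a,None,fx=4.7,fy=4.7,interpolation=cv2.INTER_CUBIC))
a=cv2.imread('pics/scene0.png')[180:300,195:345]
cv2.imwrite('pics/scenez.png',cv2.resize(a,None,fx=5,fy=5,interpolation=cv2.INTER_CUBIC))
E
```

```text
(no output)
```

View pics/topz.png

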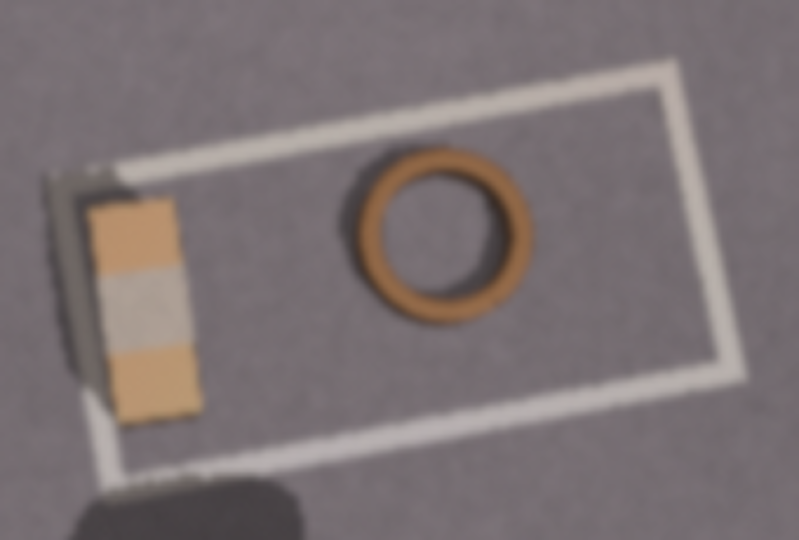

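View pics/scenez.png

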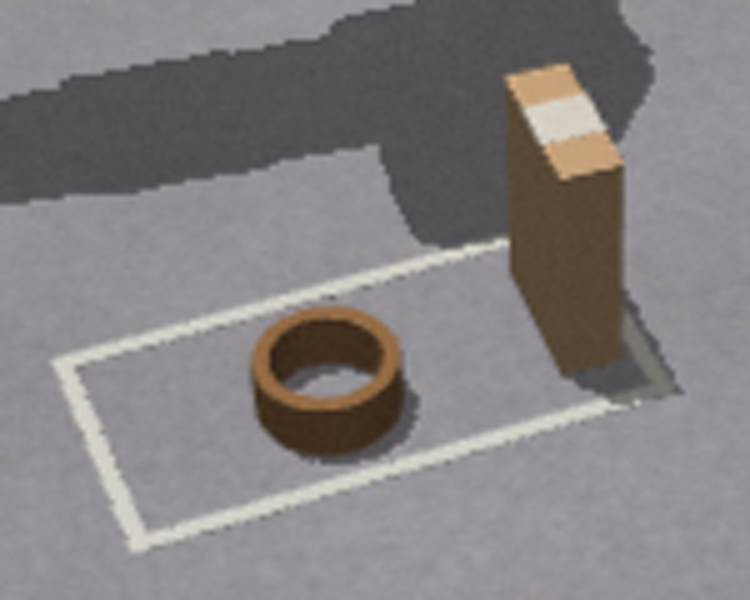

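```bash
cat > meas.py <<'E'
from h import *
from scipy.optimize import least_squares
f=lambda x,y:(280+(x+.5)/4.7-.5,230+(y+.5)/4.7-.5)
g=lambda x,y:(195+(x+.5)/5-.5,180+(y+.5)/5-.5)
def rect(P,Q):  # fit pose for model pts P(with local) to world pts
    r=least_squares(lambda p:(np.c_[P[:,0]*np.cos(p[2])-P[:,1]*np.sin(p[2])+p[0],P[:,0]*np.sin(p[2])+P[:,1]*np.cos(p[2])+p[1]]-Q).ravel(),[Q[:,0].mean(),Q[:,1].mean(),0])
    return r.x, np.abs(r.fun).max()
# zone: image left = +y ; image up = +x
Z=np.array([[.087,.172],[.087,-.172],[-.087,-.172],[-.087,.172]])
zt=np.array([ground('top',*f(*p))[:2] for p in [(43,175),(676,60),(747,378),(103,498)]])
print(rect(Z,zt)); 
zs=np.array([ground('scene',*g(*p))[:2] for p in [(682,392),(137,552),(50,360)]])
print('scene',rect(Z[:3],zs))
C=np.array([[.05,.02],[.05,-.02],[-.05,-.02],[-.05,.02]])
ct=np.array([ground('top',*f(*p),.16)[:2] for p in [(88,208),(172,197),(203,412),(122,424)]])
print('carton',rect(C,ct))
cs=np.array([ground('scene',*g(*p),.16)[:2] for p in [(624,163),(563,180),(505,76),(570,63)]])
print('carton scene',rect(C,cs))
print('scene foot', ground('scene',*g(572,375)),ground('scene',*g(622,360)),ground('scene',*g(510,272)))
print('roll',ground('top',*f(446,236),.04),ground('scene',*g(327,358),.04))
for n,u,v,z in [('cup',509,264,.09),('wb',510,320,.1),('or1',342,177,.03),('or2',392,187,.03),('sc',130,295,.06)]: print(n,ground('top',u,v,z))
E
python3 meas.py
```

```text
(array([ 0.53108579, -0.08943708,  0.21017733]), np.float64(0.001407736361062506))
scene (array([ 0.53333822, -0.08706228,  0.21580652]), np.float64(0.0020093892522383694))
carton (array([0.50022003, 0.04103406, 0.17799177]), np.float64(0.0013558356224627616))
carton scene (array([0.50417405, 0.04277218, 0.16327566]), np.float64(0.001426876178675207))
scene foot [0.5558419  0.03744014 0.        ] [0.54842825 0.07002051 0.        ] [0.45742922 0.01534706 0.        ]
roll [ 0.54914125 -0.11175434  0.04      ] [ 0.55537178 -0.1109563   0.04      ]
cup [ 0.59053513 -0.42112559  0.09      ]
wb [ 0.46046962 -0.4152376   0.1       ]
or1 [ 0.80643486 -0.02866922  0.03      ]
or2 [ 0.78463177 -0.15478102  0.03      ]
sc [0.49556998 0.46322918 0.06      ]
```

```bash
cat > plan.py <<'E'
from h import *
import sys
from scipy.spatial.transform import Rotation as Ro
s=env.get_state(); q=s['orientation']; M=Ro.from_quat([q[1],q[2],q[3],q[0]]).as_matrix()
p=np.array(s['tcp_pos'])
def to(x,y,z): return np.round(M.T@(np.array([x,y,z])-p)*1000,1)
if __name__=='__main__':
    print('t',s['clock'],'p',p.round(4),'gap',s['finger_gap'],'F',np.round(s['wrist_force'],2)); print(M.round(3))
    zy=.213; e=np.array([np.cos(zy),np.sin(zy)])
    print('jaw axis yaw deg',np.degrees(np.arctan2(M[1,2],M[0,2])))
    for a in sys.argv[1:]: print(a,to(*map(float,a.split(','))))
E
python3 plan.py .552,-.1115,.2 .552,-.1115,.1
python3 -c "
from h import *
print(ground('scene',160,160),ground('scene',187,150),ground('scene',135,160))"
```

```text
t 0.1 p [ 0.1559 -0.553   0.2305] gap 0.08493767399726464 F [-0.09 -0.11  0.24]
[[-0.962 -0.     0.271]
 [-0.271  0.002 -0.962]
 [-0.    -1.    -0.002]]
jaw axis yaw deg -74.25591958252949
.552,-.1115,.2 [-501.    31.1 -317.4]
.552,-.1115,.1 [-501.   131.1 -317.2]
[-0.02157451 -0.40728148  0.        ] [-0.06731196 -0.30865285  0.        ] [-0.0376942  -0.49639311  0.        ]
```

```bash
python3 -m inch '[[[-40,2,-25,-7],[-80,5,-51,-14],[-120,8,-76,-21],[-160,10,-102,-28],[-200,13,-127,-34],[-240,15,-152,-40],[-280,18,-178,-47],[-320,20,-203,-54],[-360,23,-229,-61],[-400,25,-254,-68]]]' 0 40; python3 plan.py .552,-.1115,.1
```

```text
clock: 1.1
tcp_pos: [0.4728, -0.1985, 0.2059]
orientation: [0.473, -0.473, 0.526, -0.525]
wrist_force: [0.9, -0.5, -0.0]
finger_gap: -0.0002
t 1.1 p [ 0.4728 -0.1985  0.2059] gap -0.00017935145298778193 F [ 0.88 -0.51 -0.05]
[[-0.104 -0.001  0.995]
 [-0.995  0.    -0.104]
 [-0.    -1.    -0.001]]
jaw axis yaw deg -5.965674278224644
.552,-.1115,.1 [-94.8 105.8  69.8]
```

```bash
python3 -m inch '[[[-30,20,20,-5],[-60,45,45,-10],[-85,65,65,-15],[-95,85,70,-16],[-95,105,70,-16],[-95,105,70,-16],[-95,105,70,-16]]]' 0; python3 - <<'E'
from h import *
s=env.get_state(); print(s['tcp_pos'],s['orientation'])
cv2.imwrite('pics/w1.png',env.read_camera('wrist'))
cv2.imwrite('pics/t1.png',cv2.resize(env.read_camera('top')[200:360,260:470],None,fx=3.7,fy=3.7,interpolation=cv2.INTER_CUBIC))
E
```

```text
clock: 1.8
tcp_pos: [0.5515, -0.1135, 0.101]
orientation: [-0.54, 0.541, -0.456, 0.455]
wrist_force: [-0.9, 0.2, 0.1]
finger_gap: -0.0
[ 0.55148275 -0.11352326  0.10101858] [-0.54040039  0.54088625 -0.45625544  0.45523671]
```

View pics/w1.png

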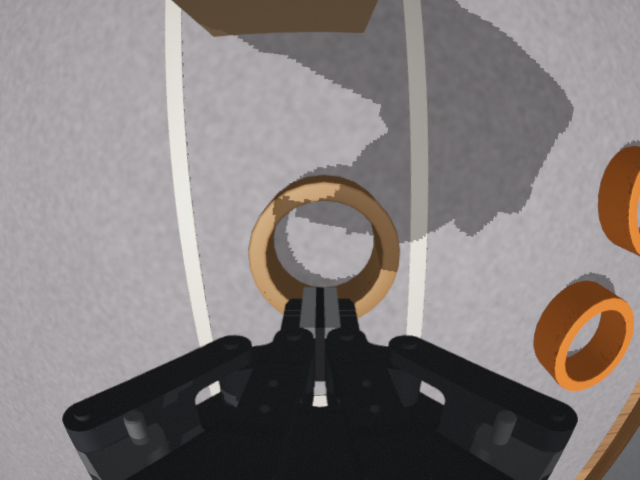

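View pics/t1.png

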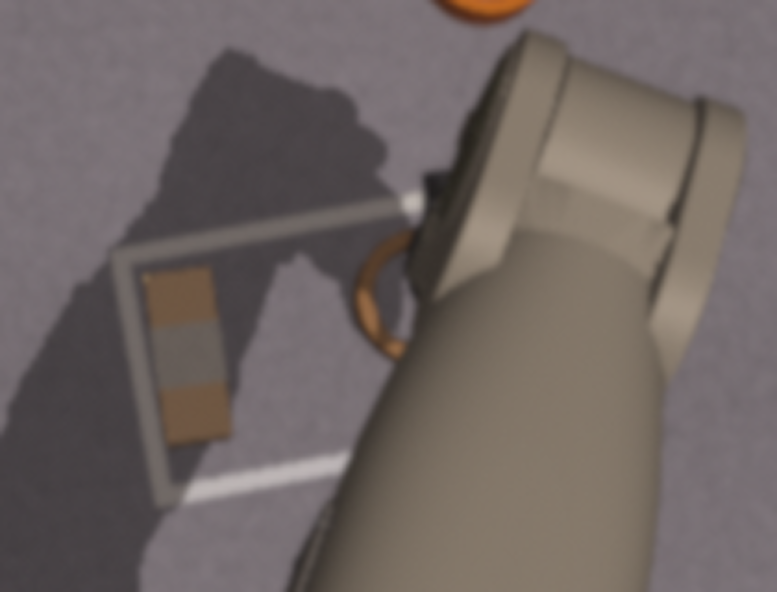

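The wrist view shows the roll's top ring spanning columns 248–399 with its top edge at row 176. The closed fingertips are at (320,290), over the near part of the core. I'll fit the roll's position by projecting its model into this view.

```bash
cat >> h.py <<'E'
from scipy.spatial.transform import Rotation as Ro
def wproj(X,p,q):
    m=env.camera_model('wrist'); M=Ro.from_quat([q[1],q[2],q[3],q[0]]).as_matrix()
    T=(np.atleast_2d(X)-p)@M; A=m['mount']; c=(T-A[:3,3])@A[:3,:3]
    th=np.arctan2(np.hypot(c[:,0],c[:,1]),c[:,2]); ph=np.arctan2(c[:,1],c[:,0])
    return np.c_[m['cx']+m['fx']*th*np.cos(ph),m['cy']+m['fy']*th*np.sin(ph)]
E
python3 - <<'E'
from h import *
p=np.array([ 0.55148275,-0.11352326,0.10101858]);q=[-0.54040039,0.54088625,-0.45625544,0.45523671]
print('tcp px',wproj(p,p,q))
a=np.linspace(0,2*np.pi,360)
ci=lambda x,y,r,z:np.c_[x+r*np.cos(a),y+r*np.sin(a),z+0*a]
from scipy.optimize import least_squares
def f(v):
    o=wproj(ci(*v,.045,.04),p,q); i=wproj(ci(*v,.034,.04),p,q)
    return [o[:,0].min()-248,o[:,0].max()-399,i[:,0].min()-273,i[:,0].max()-384,i[:,1].min()-200]
r=least_squares(f,[.55,-.11]);print(r.x,r.fun)
im=cv2.imread('pics/w1.png')
for rr,z in((.045,.04),(.034,.04),(.034,0)):
    cv2.polylines(im,[np.int32(wproj(ci(*r.x,rr,z),p,q))],True,(0,255,0),1)
c,s=np.cos(.212),np.sin(.212)
for h,k in((.087,.172),(.075,.16)):
    Z=np.array([[x*c-y*s+.532,x*s+y*c-.0885,0] for x,y in [(h,k),(h,-k),(-h,-k),(-h,k)]])
    Z=np.vstack([np.linspace(Z[i],Z[(i+1)%4],40) for i in range(4)])
    cv2.polylines(im,[np.int32(wproj(Z,p,q))],True,(0,0,255),1)
c,s=np.cos(.172),np.sin(.172)
Cc=np.array([[x*c-y*s+.502,x*s+y*c+.0415,0] for x,y in [(.05,.02),(.05,-.02),(-.05,-.02),(-.05,.02)]])
cv2.polylines(im,[np.int32(wproj(Cc,p,q))],True,(255,0,0),1)
cv2.imwrite('pics/w1o.png',im)
E
```

```text
tcp px [[316.46348089 309.27963264]]
[ 0.55617987 -0.11085616] [ 0.8225959   4.14101988 -5.52494641  0.69252892  0.4790462 ]
```

View pics/w1o.png

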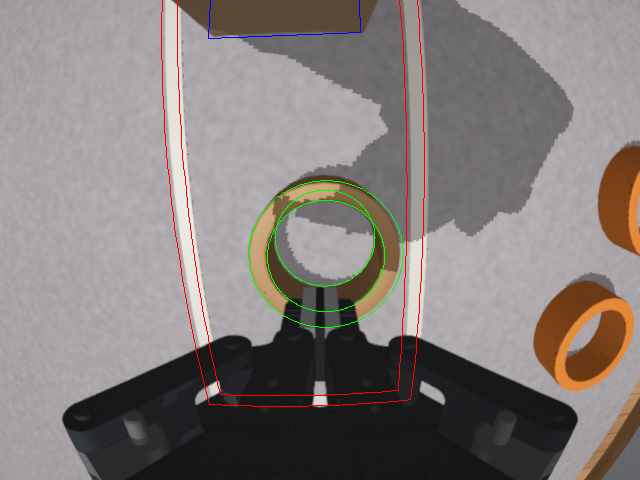

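The overlay agrees with my measurements to about 3 mm, putting the roll at roughly (0.554, -0.110). I'll centre the closed fingers over the core and lower them into it.

```bash
python3 plan.py .554,-.110,.05 .554,-.110,.012; python3 - <<'E'
import numpy as np
c,s=np.cos(.212),np.sin(.212)
for x in(-.165,-.17):print(x*c+.554-.0137*c, x*s-.110-.0137*s)
E
```

```text
t 1.9 p [ 0.5525 -0.1143  0.1024] gap 0.0002385582946761307 F [ 0.47  0.4  -0.4 ]
[[ 0.169  0.001  0.986]
 [-0.986 -0.001  0.169]
 [ 0.001 -1.     0.001]]
jaw axis yaw deg 9.705298755228593
.554,-.110,.05 [-4.  52.4  2.1]
.554,-.110,.012 [-4.  90.4  2. ]
0.3793007286054631 -0.1476012576148449
0.374412668409757 -0.14865333533210415
```

```bash
python3 -m inch '[[[-4,0,2,0],[-4,20,2,0],[-4,40,2,0],[-4,55,2,0],[-4,70,2,0],[-4,80,2,0],[-4,90,2,0],[-4,90,2,0]]]' 0; python3 - <<'E'
from h import *
cv2.imwrite('pics/w2.png',env.read_camera('wrist'))
E
```

```text
clock: 2.7
tcp_pos: [0.5527, -0.1092, 0.0105]
orientation: [-0.54, 0.541, -0.456, 0.455]
wrist_force: [-0.2, -0.3, -0.6]
finger_gap: -0.0003
```

View pics/w2.png

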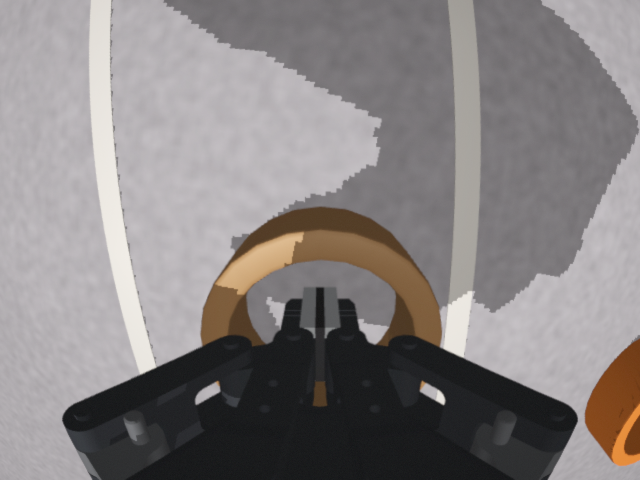

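The fingertips at (320,295) sit inside the core, centred between its walls at columns 247 and 397, and there's no contact force. Next I push the roll towards zone -x.

```bash
python3 -m inch '[[[0,0,-6,0],[1,0,-12,0],[1,0,-18,0],[1,0,-26,0],[2,0,-35,0],[2,0,-45,0],[2,0,-55,0],[3,0,-65,0],[3,0,-75,0],[4,0,-85,0]]]'; python3 -m inch '[[[0,0,-10,0],[1,0,-20,0],[1,0,-30,0],[2,0,-40,0],[2,0,-50,0],[3,0,-60,0],[3,0,-70,0],[4,0,-80,0],[4,0,-90,0],[4,0,-98,0]]]' ; python3 - <<'E'
from h import *
cv2.imwrite('pics/w3.png',env.read_camera('wrist'))
cv2.imwrite('pics/s3.png',env.read_camera('scene'))
E
```

```text
clock: 3.75
tcp_pos: [0.4693, -0.1278, 0.0113]
orientation: [0.541, -0.541, 0.456, -0.456]
wrist_force: [0.6, -0.1, 1.1]
finger_gap: -0.0
clock: 4.75
tcp_pos: [0.3733, -0.1483, 0.0112]
orientation: [-0.541, 0.541, -0.456, 0.456]
wrist_force: [0.8, -0.2, 0.5]
finger_gap: 0.0002
```

View pics/w3.png

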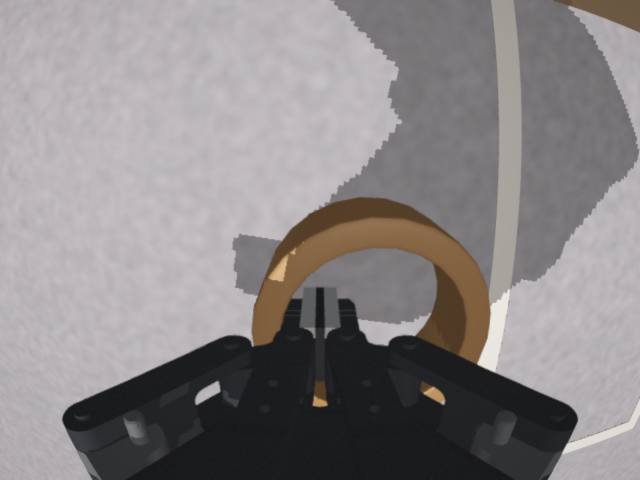

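View pics/s3.png

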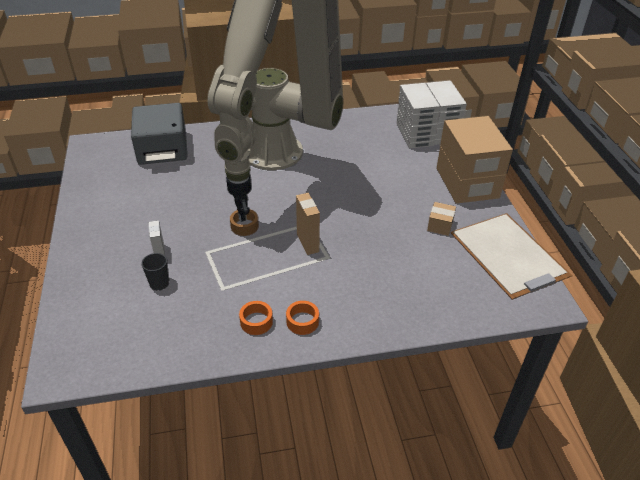

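The roll has just cleared the tape; its edge is near column 490, next to the tape. I'll push it 16 mm further for margin, back the finger off the wall and lift.

```bash
python3 -m inch '[[[0,0,-6,0],[1,0,-12,0],[1,0,-16,0],[1,0,-16,0],[0,0,-8,0],[0,0,2,0],[0,0,2,0],[0,-30,2,0],[0,-70,2,0],[0,-110,2,0]]]'; python3 -m inch '[[[0,-50,0,0],[0,-95,0,0],[0,-120,0,0]]]'; python3 - <<'E'
from h import *
s=env.get_state(); print(s['tcp_pos'],s['orientation'])
cv2.imwrite('pics/w4.png',env.read_camera('wrist'))
cv2.imwrite('pics/s4.png',cv2.resize(env.read_camera('scene')[180:300,195:345],None,fx=5,fy=5,interpolation=cv2.INTER_CUBIC))
E
```

```text
clock: 5.85
tcp_pos: [0.3759, -0.1473, 0.1221]
orientation: [-0.541, 0.541, -0.456, 0.455]
wrist_force: [0.9, -0.9, -0.4]
finger_gap: -0.0002
clock: 6.15
tcp_pos: [0.3776, -0.1484, 0.2451]
orientation: [0.541, -0.541, 0.454, -0.457]
wrist_force: [0.7, 0.2, -0.5]
finger_gap: -0.0001
[ 0.37755401 -0.14837556  0.24511858] [ 0.54097337 -0.5406824   0.45380085 -0.45724735]
```

View pics/w4.png

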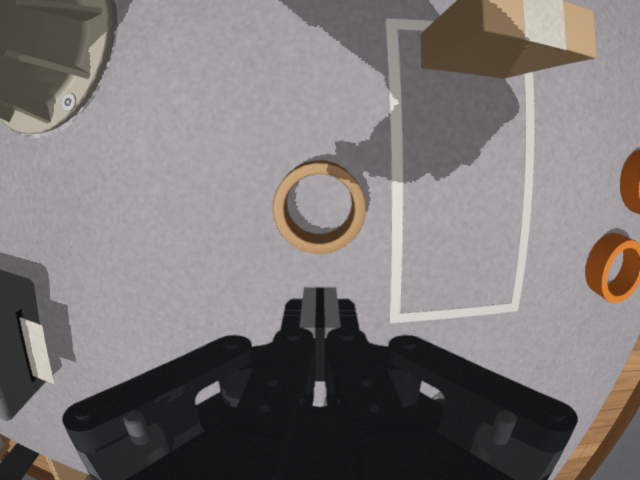

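View pics/s4.png

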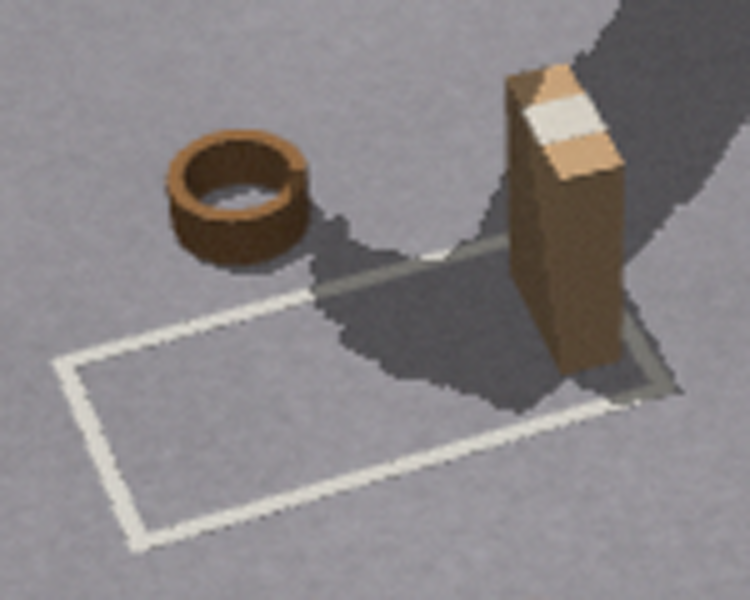

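The roll now lies flat at about (0.39, -0.147), well outside the tape, and the carton still stands where it was. Next I go over to the carton's label side.

```bash
python3 plan.py .489,.1155,.245 .489,.1155,.138
```

```text
t 6.25 p [ 0.3786 -0.149   0.2452] gap 5.084332382009746e-06 F [ 0.64 -0.2  -0.17]
[[ 0.17   0.006  0.985]
 [-0.985 -0.004  0.17 ]
 [ 0.005 -1.     0.005]]
jaw axis yaw deg 9.788652692618054
.489,.1155,.245 [-2.419e+02 -2.000e-01  1.538e+02]
.489,.1155,.138 [-242.4  106.8  153.2]
```

```bash
python3 -m inch '[[[-30,0,19,0],[-60,0,38,0],[-90,0,57,0],[-120,0,76,0],[-150,0,95,0],[-180,0,114,0],[-210,0,133,0],[-230,0,146,0],[-242,0,153,0],[-242,0,153,0]]]' 40 40; python3 -m inch '[[[0,25,0,0],[0,50,0,0],[0,75,0,0],[0,95,0,0],[0,106,0,0],[0,106,0,0]]]' 40; python3 - <<'E'
from h import *
s=env.get_state(); print(s['tcp_pos'],s['orientation'])
cv2.imwrite('pics/w5.png',env.read_camera('wrist'))
cv2.imwrite('pics/s5.png',cv2.resize(env.read_camera('scene')[130:290,185:385],None,fx=4,fy=3.75,interpolation=cv2.INTER_CUBIC))
E
python3 plan.py .502,.0415,.138
```

```text
clock: 7.25
tcp_pos: [0.486, 0.1178, 0.24]
orientation: [-0.541, 0.542, -0.455, 0.455]
wrist_force: [0.4, 0.1, -0.9]
finger_gap: 0.0401
clock: 7.85
tcp_pos: [0.4846, 0.1156, 0.1337]
orientation: [-0.539, 0.541, -0.457, 0.455]
wrist_force: [-0.1, -0.6, 0.1]
finger_gap: 0.0398
[0.4845882  0.11556783 0.13371044] [-0.53943335  0.54138641 -0.45683665  0.4552062 ]
t 7.95 p [0.4863 0.116  0.1358] gap 0.040029845855812644 F [0.19 0.85 0.19]
[[ 0.169  0.     0.986]
 [-0.986 -0.     0.169]
 [ 0.    -1.     0.   ]]
jaw axis yaw deg 9.707840110122966
.502,.0415,.138 [76.1 -2.2  2.9]
```

View pics/w5.png

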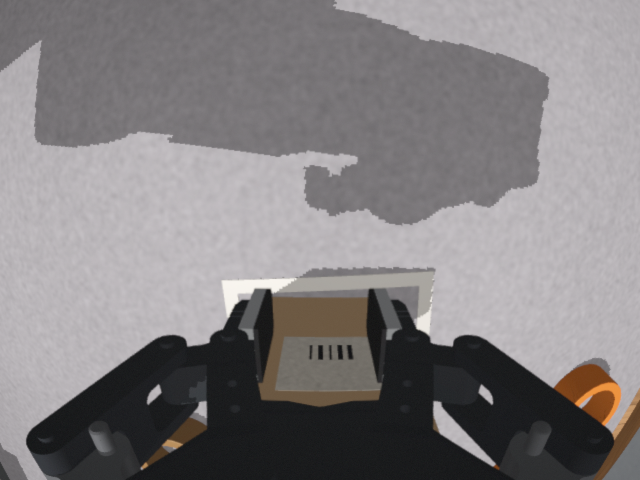

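View pics/s5.png

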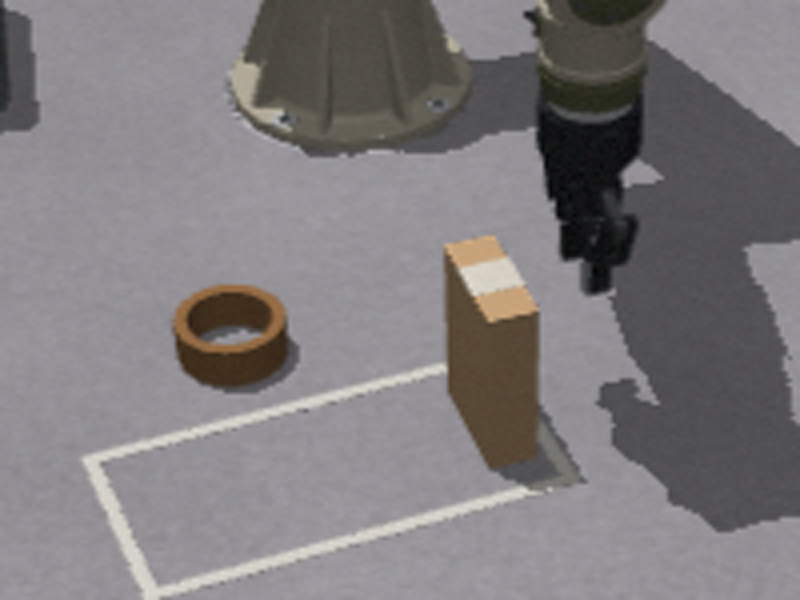

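The fingers straddle the label symmetrically, with the label centred at column 328 and the fingers at 320. They stand about 45 mm clear of its face. I'll push slowly and check that the carton tips rather than slides.

```bash
python3 -m inch '[[[10,0,3,0],[20,0,3,0],[30,0,3,0],[38,0,3,0],[43,0,3,0],[47,0,3,0],[51,0,3,0],[55,0,3,0],[59,0,3,0],[63,0,3,0]]]'; python3 - <<'E'
from h import *
cv2.imwrite('pics/s6.png',cv2.resize(env.read_camera('scene')[130:290,185:385],None,fx=4,fy=3.75,interpolation=cv2.INTER_CUBIC))
E
```

```text
clock: 8.95
tcp_pos: [0.4998, 0.0547, 0.1352]
orientation: [-0.541, 0.541, -0.456, 0.456]
wrist_force: [0.2, 0.5, 0.9]
finger_gap: 0.0402
```

View pics/s6.png

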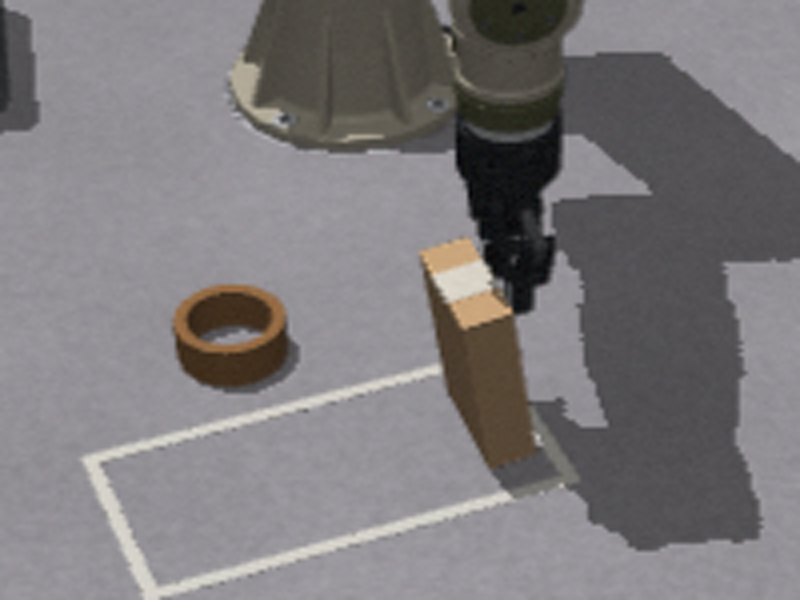

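The carton is leaning about its lower edge, with the foot still at (490,465), so it tips and does not slide. I'll carry on past the balance point, then hold still.

```bash
python3 -m inch '[[[4,0,0,0],[8,0,0,0],[12,0,0,0],[16,0,0,0],[20,0,0,0],[24,0,0,0],[28,0,0,0],[31,0,0,0],[31,0,0,0],[31,0,0,0]]]'; python3 -m inch '[[[0,0,0,0],[0,0,0,0],[0,-5,0,0],[-20,-30,0,0],[-40,-60,0,0],[-60,-90,0,0]]]'; python3 - <<'E'
from h import *
cv2.imwrite('pics/s7.png',cv2.resize(env.read_camera('scene')[130:290,185:385],None,fx=4,fy=3.75,interpolation=cv2.INTER_CUBIC))
E
```

```text
clock: 10.0
tcp_pos: [0.505, 0.0243, 0.1353]
orientation: [-0.541, 0.541, -0.456, 0.456]
wrist_force: [-0.3, 0.1, -0.2]
finger_gap: 0.0399
clock: 10.6
tcp_pos: [0.4944, 0.0841, 0.2264]
orientation: [-0.54, 0.541, -0.456, 0.456]
wrist_force: [0.7, 1.0, 0.3]
finger_gap: 0.0405
```

View pics/s7.png

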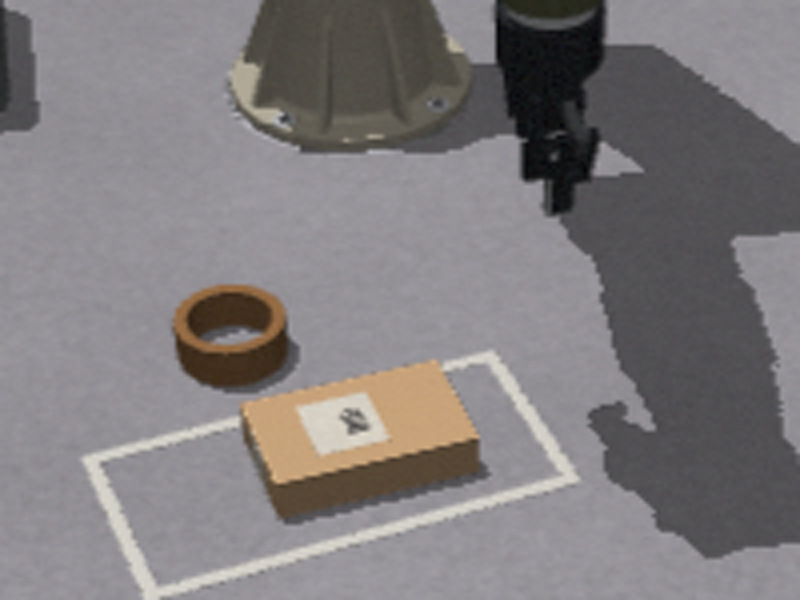

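The carton lies flat with its label up, inside the tape as seen from here. I'll move the arm aside and check all edges from the top camera.

```bash
python3 -m inch '[[[-35,0,0,0],[-70,0,0,0],[-105,0,0,0],[-140,0,0,0],[-175,0,0,0],[-200,0,0,0],[-200,0,0,0]]]'; python3 - <<'E'
from h import *
s=env.get_state();print(s['clock'])
a=env.read_camera('top');cv2.imwrite('pics/t8r.png',a);cv2.imwrite('pics/t8.png',cv2.resize(a[225:355,270:440],None,fx=4.5,fy=4.5,interpolation=cv2.INTER_CUBIC))
E
```

```text
clock: 11.35
tcp_pos: [0.4603, 0.2833, 0.2253]
orientation: [0.542, -0.541, 0.455, -0.454]
wrist_force: [0.2, 0.5, -0.5]
finger_gap: 0.0397
11.35
```

View pics/t8.png

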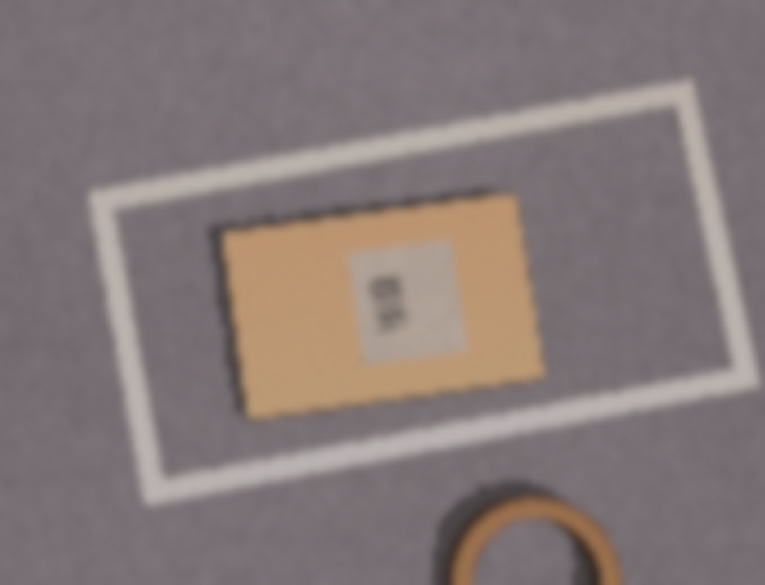

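View pics/t8r.png

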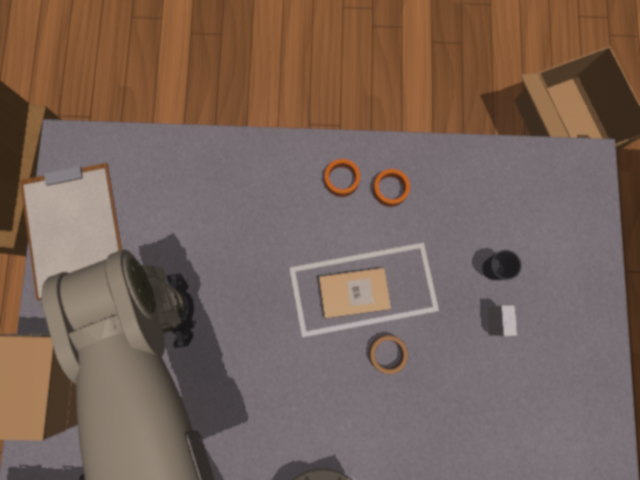

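From the top, the carton's corners at (222,230), (517,195), (543,378) and (245,417) are all inside the inner tape edge. The roll's near edge at (530,493) is well clear of the tape, and the bystanders I can see have not moved. Handing in.

```bash
python3 - <<'E'
from workcell import env
print(env.hand_in())
E
```

```text
the job is handed in; nothing more can be done
None
```

The job is done and handed in: the tape roll is out of the rectangle, and the carton lies flat inside it with its label up.

- **Roll:** with the carton still standing, I pushed the roll out over the robot-side long edge. I did this with the closed fingertips inside its core, never lifting it. It lies flat with about 30 mm between it and the tape.
- **Carton:** I pushed it slowly, high on the label side, with the fingers 40 mm apart. It pivoted on its lower edge and fell by itself.
- **Last checks:** the final top picture shows all four carton corners inside the inner tape edge, with more than 10 mm to spare. The orange rings, pen cup and white box have not moved. In the final picture the arm hid the small carton, but the fingers stayed well away from it.
- **Limits:** the arm was clear and touching nothing. The last clock reading before handing in was 11.35 s. Force readings at the end of each move never exceeded about 1 N.
- **Disagreements:** position estimates from the different cameras differed by 2–6 mm, well within the clearances. No check failed.

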